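# Put the ring gauge back and shut the dry case until its catch snaps

## Robot

A 7-joint arm with a two-finger parallel gripper is mounted at the origin on a cart in front of the work surface, level with it; the furniture and walls round the work are solid. World frame = base frame: x ahead of the robot, y to its left, z up, the work surface at z = 0. Lengths are in m, angles in rad, forces in N, time in s.
With the tool pointing down it reaches from about 0.35 to 0.9 m from the base axis. Payload 19.9 kg.
Tool frame: the origin (TCP) lies on the centre line of the jaws, within the pads' length; the fingertips stand 17 mm ahead of it and the grasp point (between the pads) lies 2 mm behind it; z points along the fingers, y is the line along which they close (so a half turn about z gives the same grasp; the last joint's range is limited). The gripper opens to 94 mm and grips with 3 to 60 N. Pads are 16 mm wide; open, the fingers measure 119 mm over their backs; the gripper's body (75 mm by 177 mm) begins 78 mm behind the grasp point.
Start: joints at [1.19, 0.417, -0.01, 1.614, 0.005, 1.111, -0.053], TCP at [0.208, -0.589, 0.222] pointing down, gripper open.
Joint ranges: [-2.81, 2.81], [-0.39, 2.02], [-1.27, 1.25], [0.06, 2.57], [-1.19, 4.33], [0.19, 2], [-2.82, 2.82]. Speed limits (rad/s): [1.89, 1.89, 2.39, 2.39, 3.01, 3.01, 3.01].

## Interface

Orientations are given as a unit quaternion [w, x, y, z].
In Python, from cell import env, optics, job gives the robot as it stands. The module is installed in compiled form; this text tells all that it offers.
- The arm moves only by the shell command python3 -m jog 'ROWS' [FORCE]. ROWS is JSON, a list of rows, each an object of numbers: "gripper": the finger opening in m, from 0 to 0.094; "dx", "dy", "dz": the shift along the tool's x, y, z in m; "spin": the turn about the tool's z in degrees. A call has exactly 8 rows; each row is the pose to reach, as a shift and turn from the pose commanded when the call began, along the tool's axes at that moment; what a row does not reach only later rows make up. A row lasts 1/10 s, in which the tool goes at most 50 mm and 8.59 degrees, less where a joint would pass 70% of its speed; a pose out of reach is approached as far as the arm can. A call with a gripper value outside its range is refused whole. The fingers move at their own pace and stop on an object; FORCE is the grip in N (left out, the last holds). Time passes only in rows, so rows that repeat a pose let the fingers close, or fill a call up. It gives the time, the measured TCP pose, the force, the opening and the grip force at its end, in the units of the state.
- env.read_state(): the state, without advancing time (a new reading comes with each control period).
- optics.camera(name): name is "side" or "top" or "wrist"; returns a dict with "frame" (400x640x3 uint8, red, green, blue), "intrinsics" (3x3 intrinsics, pixels), "R" (3x3) and "t" (3): a world point X has camera coordinates R X + t. Camera axes: x right, y down, z forward; pixel columns grow to the right and rows downward; lengths in m; the calibration is good to about 2 mm. The wrist camera is an equidistant fisheye: a pixel r from the principal point sees the ray r / f radians off the axis. A picture is of the moment at which its call begins. There is no depth.
- job.sign_off(): hands the job in; it is judged then, once.
The state is a dict: "time_s": time; "q": joint angles; "joint_vel": joint speeds; "effort": joint torques, N m; "eef_pos": TCP position; "tcp_rot": TCP orientation; "ft_force": force on the tool from outside, world axes, zero at the start; "wrist_torque": the same for the moment, N m; "opening": finger opening in m; "finger_force": force on a finger pad.
Only numpy, scipy, OpenCV 4.12 (cv2) and the standard library are available. Lean on these libraries where they do the work, as an engineer would, in place of code of your own. Each camera call takes 0.05 s, during which the arm holds its last target. There are 200 camera calls.

## Task

The ring gauge lying just to the right of the low white case has been checked and goes back into dry storage: set it down gently, flat in the round recess inside the case. Then push the case's sliding lid along its track, steadily and by feel, until its catch snaps and it stays shut tight against the rubber seal after you let go - do not ram it or lean on it once it is home. Leave the plug gauge in the case and the things on the desk where they are.

Things in the scene. Friction and masses are not known exactly. Their poses are not given: they have to be found in the camera images.
- ring_gauge: plain steel ring gauge, knurled ring 46 mm across, 16 mm high, about 0.16 kg, lying flat on the desk to the right of the case; take it across its outside, and lower it with the fingers closing along the case's x, where there is most room; do not press it down with over 30 N. Origin at the centre of its underside, z up. Behind it stands a printer with a flap reaching forward: come from the front.
- nest: black insert block in the case, 110 x 57 x 10 mm (x, y, z), with the ring's round recess, 49 mm across, 4 mm deep, rim slightly chamfered. Origin at the centre of its underside; the recess is centred over it, floor 6 mm and rim 10 mm above the origin (14 and 18 mm above the desk). Axes as the case's. It may have changed places with the plug gauge's cradle beside it.
- case: low white dry-storage case fixed to the desk, 200 x 405 mm (x, y), track lips 70 mm high. Origin on the desk, mid-width, below the edge between loading opening and roofed bay. x to the back, y along the track to the roofed bay (robot's left), z up. Opening: y -150..0, x -78..78 mm; floor 8, deck 54 mm above the desk. At the -y end the jamb, 71 mm high (its seal may reach in to y -136, above z 54).
- hatch (a joint): sliding lid: aluminium frame 166 x 165 x 8 mm (x, y, z) with clear panel, top face 64 mm above the desk. Value in m: how far open along the case's +y; 0 = nominally shut, at the start 0.157 to 0.172 (clear of the opening). The jamb is clamped in slots and may stand up to 10 mm either way along the track (not measured), so the true shut value is -0.010 to +0.010: feel for it. Friction 1 to 2 N.
- handle (a point): centre of the black pull bar on the lid: 84 mm along the case's x, 11 mm thick along the track, 13 mm high (79 to 92 mm above the desk), on two 10 mm posts 34 mm either side of the middle; 15 mm from the lid's trailing (+y) edge. Free on both sides: push its +y face towards -y, or pinch it from above.
- seal (a joint): how far the sprung rubber seal strip in the jamb is pressed in, m: 0 free, about 0.004 when the lid is held home by the catch, 0.0055 bottomed; stiffness about 1.2 N/mm with 1.5 N preload.
- plug_gauge: plug gauge with black hexagon handle, 108 mm long and 18 mm thick, lying along x in its black cradle in the case beside the recess: leave it there. Origin at the centre of its underside.
- flange: turned brass-coloured flange, 40 mm across and 16 mm high with a raised hub, lying on the desk: bystander. Origin at the centre of its underside.
- micrometer: micrometer, 126 x 51 x 19 mm, lying on the desk: bystander. Origin at the centre of its underside.
- catch_nominal (a point): nominal place of the double ball catch in the jamb (true: up to 10 mm off along the track). A 26 mm arrow strike on the lid's leading edge is pressed between its two spring balls: over 14 mm the push rises to 8 to 14 N, then falls off as they drop behind the head and hold the lid. Stopped short it is not held. 1.5 mm past home the seal bottoms, hard; over 25 N damages it. Stop at 15 to 18 N.
Mind the look-alikes: they are no part of the job. What is shaped like the ring_gauge but blue, green or red is not meant.

How it is judged:
On the way, in this order (a step that is already met when the one before it is completed fails the run):
1. the ring gauge lies flat in the round recess, let go (horizontal distance between ring_gauge and nest below 0.0035 m and z of ring_gauge in the frame of nest below 0.0075 m and angle between ring_gauge's own z axis and vertical below 0.06 rad and contact force between the fingers and ring_gauge below 0.3 N), for 0.2 s.
2. the lid is shut: held on the pressed seal by its catch (value of joint seal above 0.0032 m and value of joint hatch below 0.015 m), for 0.3 s.
At the end, for the whole second after the job is handed in: Ring gauge at rest flat in the recess (within 3.5 mm of its centre, 1.5 mm of its floor, 0.06 rad); lid at rest, hatch value below 15 mm, and its catch alone keeps the seal pressed in by over 3.2 mm; plug gauge in its cradle, moved under 10 mm (all of step 2 and horizontal distance between ring_gauge and nest below 0.0035 m and z of ring_gauge in the frame of nest below 0.0075 m and angle between ring_gauge's own z axis and vertical below 0.06 rad and linear speed of ring_gauge below 0.02 m/s and linear speed of hatch below 0.01 m/s and z of plug_gauge in the frame of case below 0.02 m and distance of plug_gauge from where it was at the start of the episode below 0.01 m); the robot touches nothing.
It fails at once if the lid is rammed or leaned on its seal: more than 25 N between lid and seal (contact force between hatch and seal above 25 N).
It fails at once if the ring gauge is dropped or pressed hard into the recess block: more than 40 N (contact force between ring_gauge and nest above 40 N).
It fails at once if the lid is driven against the ring gauge (more than 5 N) (contact force between hatch and ring_gauge above 5 N).
It fails at once if the plug gauge in the case is shifted by more than 10 mm (distance of plug_gauge from where it was at the start of the episode above 0.01 m).
It fails at once if a thing on the desk is shifted by more than 20 mm (distance of any of flange, micrometer from where it was at the start of the episode above 0.02 m).
It also fails if it takes over 56 s, if anything falls off the work surface, if the arm or the gripper's body presses on something with over 40 N, if the wrist force passes 120 N, or if a joint passes its speed limit or range.

## Working session

There is one attempt and no reset: what is moved stays moved. The work goes in short steps, Python scripts to look and compute and a shell command to move; the robot and the scene stay as the last step left them, time stands still between calls to the robot, and variables do not carry over. Pictures are saved under pics/ and viewed, at most 10 in all, crops included, and the job is handed in when it is done.

```bash
mkdir -p pics; cat > h.py <<'E'
import numpy as np, cv2
from cell import env, optics, job
def snap(name, fn=None):
    c=optics.camera(name); 
    if fn: cv2.imwrite('pics/'+fn, cv2.cvtColor(c['frame'],cv2.COLOR_RGB2BGR)); np.savez('pics/'+fn[:-4]+'.npz',**c)
    return c
def ray(c,px,fish=False):
    K=c['intrinsics'];R=c['R'];t=c['t']
    u=(px[0]-K[0,2])/K[0,0];v=(px[1]-K[1,2])/K[1,1]
    if fish:
        r=np.hypot(u,v);s=np.sin(r)/r if r>1e-9 else 1;d=np.array([u*s,v*s,np.cos(r)])
    else: d=np.array([u,v,1.])
    return -R.T@t, R.T@d/np.linalg.norm(d)
def onz(c,px,z,fish=False):
    o,d=ray(c,px,fish); return o+d*(z-o[2])/d[2]
def tri(rs):
    A=np.zeros((3,3));b=np.zeros(3)
    for o,d in rs:
        P=np.eye(3)-np.outer(d,d);A+=P;b+=P@o
    x=np.linalg.solve(A,b); return x,[np.linalg.norm((np.eye(3)-np.outer(d,d))@(x-o)) for o,d in rs]
def proj(c,X,fish=False):
    K=c['intrinsics'];p=c['R']@np.array(X)+c['t']
    if fish:
        th=np.arctan2(np.hypot(p[0],p[1]),p[2]);n=np.hypot(p[0],p[1]);a=p[:2]/n*th
    else:a=p[:2]/p[2]
    return K[:2,:2]@a+K[:2,2]
def load(fn): return dict(np.load('pics/'+fn))
E
python3 - <<'E'
from h import *
for n in ['top','side','wrist']:
    c=snap(n,n+'0.png');print(n,c['R'].round(3).tolist(),(-c['R'].T@c['t']).round(3),c['intrinsics'].round(1).tolist())
s=env.read_state();print(s)
E
```

```text
top [[0.009, -1.0, -0.002], [-0.979, -0.008, -0.205], [0.205, 0.003, -0.979]] [ 0.331 -0.24   1.198] [[485.8, 0.0, 317.8], [0.0, 485.8, 199.3], [0.0, 0.0, 1.0]]
side [[0.999, 0.043, -0.017], [-0.0, -0.357, -0.934], [-0.046, 0.933, -0.357]] [ 0.629 -1.177  0.462] [[419.2, 0.0, 318.7], [0.0, 419.2, 203.0], [0.0, 0.0, 1.0]]
wrist [[0.332, -0.943, 0.0], [-0.913, -0.321, 0.25], [-0.235, -0.083, -0.968]] [ 0.277 -0.565  0.385] [[309.7, 0.0, 318.1], [0.0, 309.7, 200.4], [0.0, 0.0, 1.0]]
{'time_s': 0.15, 'q': array([ 1.19052408,  0.41783658, -0.01027577,  1.61401636,  0.0046955 ,
        1.11068342, -0.05300427]), 'joint_vel': array([-7.75932324e-05, -1.21590831e-03, -4.31023401e-04, -2.50475513e-03,
        1.18652498e-03, -8.63655156e-04, -6.86613580e-04]), 'effort': array([ 7.48437487e-04, -8.51528764e+01,  6.38863966e-01, -4.26134634e+01,
       -4.88483591e-02,  1.70908682e-02,  3.83292945e-05]), 'eef_pos': array([ 0.20759812, -0.58923742,  0.22197749]), 'tcp_rot': array([-4.44660077e-04,  9.85690321e-01,  1.68565651e-01, -1.18783418e-04]), 'ft_force': array([-0.12424143,  0.9320248 ,  0.4550479 ]), 'wrist_torque': array([-0.00302101, -0.02945463,  0.02819982]), 'finger_force': 0.0, 'opening': 0.09390550918776763}
```

View pics/top0.png

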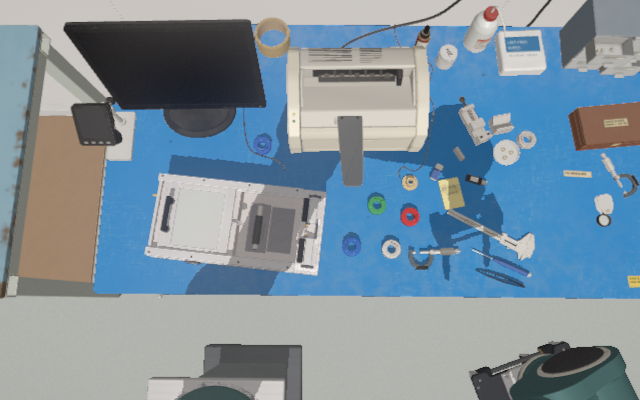

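View pics/side0.png

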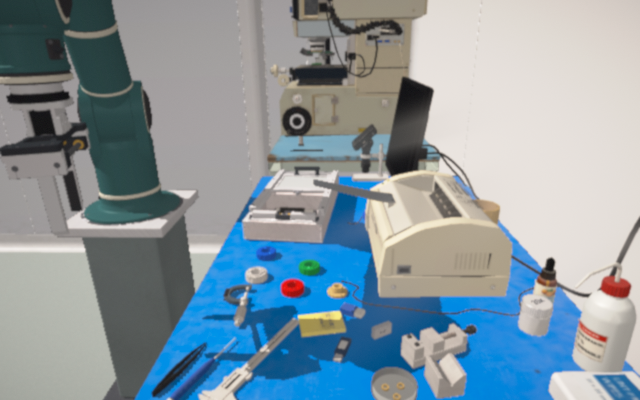

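Candidates for the ring: steel/white at top (391,249) and side (257,274). Rejected: blue (352,244), blue (262,144), green (376,205), red (409,216), brass flange (410,183), white disc (505,152), white ring (527,140). I choose the steel one at (391,249) and check it in a crop. The lid is at the left of the case, with its handle at (167,214). The plug is at (258,228), and the nest sits to its right at about (283,228).

```bash
python3 - <<'E'
from h import *
t=load('top0.npz');s=load('side0.npz')
f=cv2.cvtColor(t['frame'],cv2.COLOR_RGB2BGR)
a=cv2.resize(f[160:290,140:340],(800,520),interpolation=cv2.INTER_CUBIC)
cv2.imwrite('pics/crop_case.png',a)
b=cv2.resize(f[225:275,340:470],(780,300),interpolation=cv2.INTER_CUBIC)
g=cv2.cvtColor(s['frame'],cv2.COLOR_RGB2BGR)
d=cv2.resize(g[240:310,220:350],(557,300),interpolation=cv2.INTER_CUBIC)
o=np.zeros((600,780,3),np.uint8);o[:300]=b;o[300:,:557]=d
cv2.imwrite('pics/crop_ring.png',o)
def ringpx(c,box):
    x0,y0,x1,y1=box;h=cv2.cvtColor(c['frame'][y0:y1,x0:x1],cv2.COLOR_RGB2HSV)
    m=((h[...,1]<70)&(h[...,2]>110)).astype(np.uint8)
    cs,_=cv2.findContours(m,cv2.RETR_EXTERNAL,cv2.CHAIN_APPROX_NONE);k=max(cs,key=cv2.contourArea)
    print(cv2.boundingRect(k),cv2.contourArea(k));e=cv2.fitEllipse(k);print(e)
    return np.array(e[0])+[x0,y0]
pt=ringpx(t,(375,235,405,262));ps=ringpx(s,(240,262,275,288));print(pt,ps)
print(tri([ray(t,pt),ray(s,ps)]), onz(t,pt,.012))
E
```

```text
(7, 4, 19, 20) 271.5
((15.90015983581543, 13.757118225097656), (18.523738861083984, 18.77061653137207), 149.1101531982422)
(6, 5, 22, 17) 284.0
((16.108339309692383, 12.897139549255371), (16.6389217376709, 21.96887969970703), 83.57308959960938)
[390.90015984 248.75711823] [256.10833931 274.89713955]
(array([ 0.45746693, -0.41559984,  0.00893305]), [np.float64(0.00021610184511461353), np.float64(0.00021610184511452695)]) [ 0.45735062 -0.41509295  0.012     ]
```

View pics/crop_ring.png

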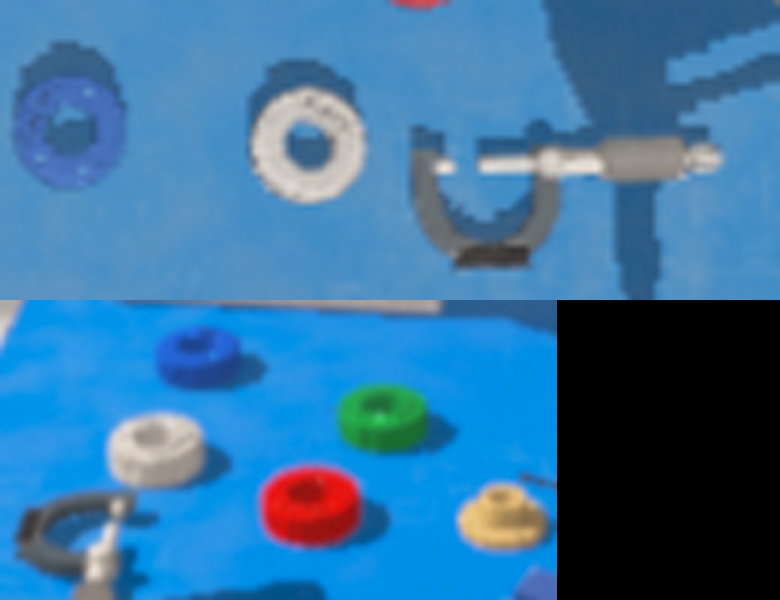

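View pics/crop_case.png

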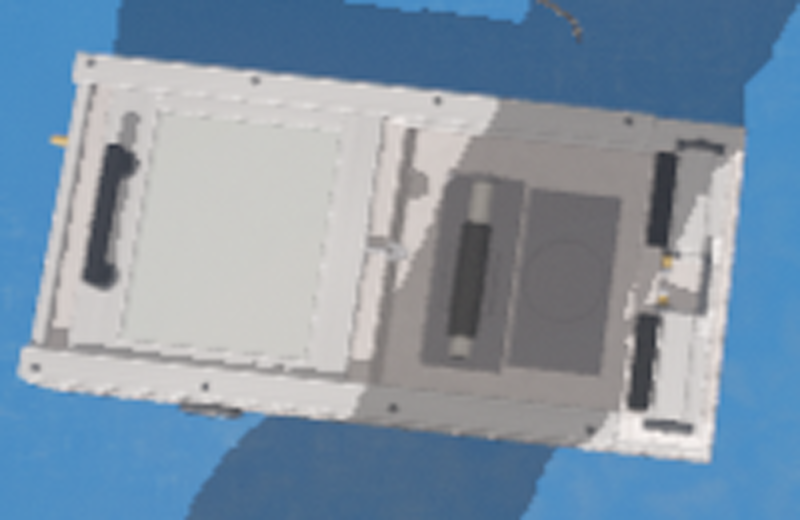

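The crop shows the white steel ring with engraved writing, so that is the target. In the case, the plug's cradle is on the +y side at crop (470,270). The nest is on the jamb side with its recess circle at crop (562,282), which is top pixel (280.5,230.5). The handle is at crop (108,215).

```bash
python3 - <<'E'
from h import *
t=load('top0.npz');s=load('side0.npz')
P=lambda x,y,z:onz(t,(140+x/4-.5,160+y/4-.5),z)
c=[P(78,55,.07),P(22,348,.07),P(745,128,.071),P(712,445,.071)]
for k in c: print(k.round(4))
u=(c[1]-c[3]+c[0]-c[2])[:2];print('yaw of y',np.degrees(np.arctan2(u[1],u[0]))-90)
n=[P(530,188,.018),P(622,198,.018),P(601,375,.018),P(508,366,.018)]
nn=[k[:2] for k in n];print(np.array(nn).round(4),np.mean(nn,0),'circ',P(562,282,.018))
e=(nn[0]+nn[1]-nn[2]-nn[3]);print('yaw nest x',np.degrees(np.arctan2(e[1],e[0])))
print('handle',P(108,215,.092),'lipmid',np.mean(c,0))
E
```

```text
[0.6277 0.1459 0.07  ]
[0.4515 0.1652 0.07  ]
[ 0.5859 -0.2545  0.071 ]
[ 0.399  -0.2366  0.071 ]
yaw of y -6.695976458674295
[[ 0.5588 -0.1224]
 [ 0.553  -0.1794]
 [ 0.4437 -0.1687]
 [ 0.4486 -0.1122]] [ 0.50100872 -0.14568973] circ [ 0.50031908 -0.14366937  0.018     ]
yaw nest x -5.459360664666939
handle [0.52650445 0.11381329 0.092     ] lipmid [ 0.51602631 -0.04498132  0.0705    ]
```

```bash
python3 -m jog '[{"dx":0.035,"dy":-0.01,"dz":-0.01,"spin":-8,"gripper":0.094},{"dx":0.075,"dy":-0.02,"spin":-16},{"dx":0.115,"dy":-0.03,"spin":-24},{"dx":0.155,"dy":-0.04,"spin":-32},{"dx":0.195,"dy":-0.05,"spin":-40},{"dx":0.235,"dy":-0.06,"spin":-48},{"dx":0.265,"dy":-0.07,"spin":-56},{"dx":0.293,"dy":-0.081,"dz":0,"spin":-64}]' 20; python3 - <<'E'
from h import *
c=snap('wrist','w1.png')
E
```

```text
validation failed for argument at $[1]...
```

View pics/w1.png

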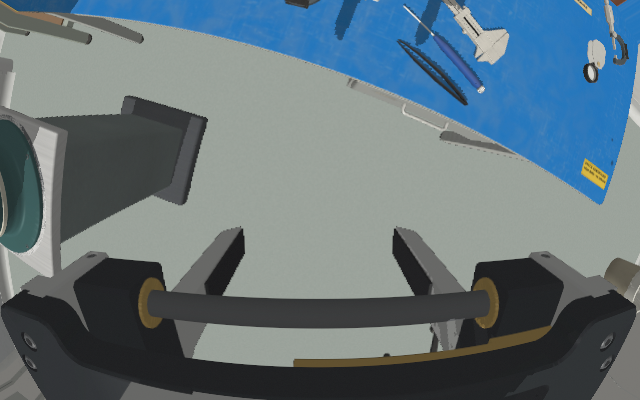

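The call was refused, so w1 shows the unmoved start pose with the desk edge at the top. Every row probably needs all its keys.

```bash
python3 -m jog '[{"dx":0.035,"dy":-0.01,"dz":0,"spin":-8,"gripper":0.094},{"dx":0.075,"dy":-0.02,"dz":0,"spin":-16,"gripper":0.094},{"dx":0.115,"dy":-0.03,"dz":0,"spin":-24,"gripper":0.094},{"dx":0.155,"dy":-0.04,"dz":0,"spin":-32,"gripper":0.094},{"dx":0.195,"dy":-0.05,"dz":0,"spin":-40,"gripper":0.094},{"dx":0.235,"dy":-0.06,"dz":0,"spin":-48,"gripper":0.094},{"dx":0.265,"dy":-0.07,"dz":0,"spin":-56,"gripper":0.094},{"dx":0.293,"dy":-0.081,"dz":0,"spin":-64.8,"gripper":0.094}]' 20; python3 - <<'E'
from h import *
c=snap('wrist','w2.png');print(env.read_state()['eef_pos'])
print(proj(c,[.4575,-.4155,.016],True))
E
```

```text
time_s: 1.0
eef_pos: [0.4584, -0.4144, 0.2223]
tcp_rot: [-0.0, 0.741, 0.672, 0.0]
ft_force: [-0.2, -0.4, 0.4]
opening: 0.0941
finger_force: 0.0
[ 0.46219449 -0.41040136  0.2223894 ]
[316.41095694 183.33192094]
```

View pics/w2.png

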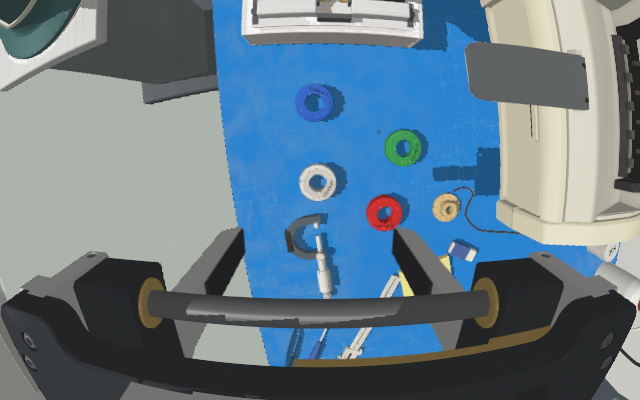

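w2 shows the white ring at (318,183), between blue (315,102), green (403,147) and red (385,212). The micrometer is below at (310,240). I refine the ring's position.

```bash
cat >> h.py <<'E'
def ring(c,guess,fish=True,w=30):
    x0,y0=int(guess[0])-w,int(guess[1])-w
    h=cv2.cvtColor(c['frame'][y0:y0+2*w,x0:x0+2*w],cv2.COLOR_RGB2HSV)
    m=((h[...,1]<80)&(h[...,2]>100)).astype(np.uint8)
    cs,_=cv2.findContours(m,cv2.RETR_EXTERNAL,cv2.CHAIN_APPROX_NONE)
    k=min([k for k in cs if cv2.contourArea(k)>100],key=lambda k:np.hypot(*(np.array(cv2.minEnclosingCircle(k)[0])-w)))
    e=cv2.fitEllipse(k);return np.array(e[0])+[x0,y0],e
def totool(D):
    s=env.read_state();w,x,y,z=s['tcp_rot']
    from scipy.spatial.transform import Rotation as Ro
    return Ro.from_quat([x,y,z,w]).inv().apply(D)
E
python3 - <<'E'
from h import *
c0=load('w2.npz');c=snap('wrist','w3.png');s=env.read_state();print(s['eef_pos'],s['tcp_rot'])
for k in (c0,c):
    p,e=ring(k,(318,183));X=onz(k,p,.010,True);print(p,e,X)
t=load('top0.npz')
print(tri([ray(c,p,True),ray(t,(390.9,248.757))]))
D=X-s['eef_pos'];print(totool(D))
E
```

```text
[ 0.46037199 -0.41214963  0.22229982] [-2.33870751e-04  7.39541321e-01  6.73110421e-01  9.70431805e-04]
[317.46527863 181.8235817 ] ((29.46527862548828, 28.82358169555664), (36.453067779541016, 37.06925964355469), 174.67320251464844) [ 0.45883943 -0.41493749  0.01      ]
[314.48698997 185.5647316 ] ((26.486989974975586, 32.56473159790039), (36.736270904541016, 36.90180587768555), 175.89108276367188) [ 0.45888958 -0.41496997  0.01      ]
(array([ 4.58609408e-01, -4.16867805e-01,  4.42587215e-04]), [np.float64(7.114205471873092e-05), np.float64(7.114205471870882e-05)])
[-0.00331857 -0.00141511  0.21229307]
```

```bash
python3 -m jog '[{"dx":0,"dy":0.002,"dz":0.03,"spin":0,"gripper":0.075},{"dx":0,"dy":0.002,"dz":0.06,"spin":0,"gripper":0.075},{"dx":0,"dy":0.002,"dz":0.09,"spin":0,"gripper":0.075},{"dx":0,"dy":0.002,"dz":0.11,"spin":0,"gripper":0.075},{"dx":0,"dy":0.002,"dz":0.12,"spin":0,"gripper":0.075},{"dx":0,"dy":0.002,"dz":0.125,"spin":0,"gripper":0.075},{"dx":0,"dy":0.002,"dz":0.125,"spin":0,"gripper":0.075},{"dx":0,"dy":0.002,"dz":0.125,"spin":0,"gripper":0.075}]' 20; python3 - <<'E'
from h import *
c=snap('wrist','w4.png');s=env.read_state();print(s['eef_pos'],s['tcp_rot'])
p,e=ring(c,proj(c,[.459,-.415,.01],True),w=45);X=onz(c,p,.012,True);print(p,e,X)
k=load('w3.npz');print(tri([ray(c,p,True),ray(k,ring(k,(315,185))[0],True)]))
print(totool(X-s['eef_pos']))
E
```

```text
time_s: 1.9
eef_pos: [0.4594, -0.4163, 0.0984]
tcp_rot: [0.001, 0.743, 0.669, 0.0]
ft_force: [0.7, -1.3, 0.4]
opening: 0.0751
finger_force: 0.0
[ 0.45949182 -0.41627623  0.09847565] [6.77540752e-04 7.43204956e-01 6.69063474e-01 4.22342046e-05]
[315.59770584 207.61397552] ((44.59770584106445, 44.613975524902344), (53.83464431762695, 54.60227966308594), 3.6414294242858887) [ 0.4587686  -0.41404256  0.012     ]
(array([ 0.45865932, -0.41583244,  0.0057327 ]), [np.float64(0.00011839345265350716), np.float64(0.00011839345265342443)])
[ 0.00221863 -0.0010451   0.08647275]
```

```bash
python3 -m jog '[{"dx":0.001,"dy":-0.001,"dz":0.025,"spin":0,"gripper":0.075},{"dx":0.001,"dy":-0.001,"dz":0.05,"spin":0,"gripper":0.075},{"dx":0.001,"dy":-0.001,"dz":0.066,"spin":0,"gripper":0.075},{"dx":0.001,"dy":-0.001,"dz":0.073,"spin":0,"gripper":0.075},{"dx":0.001,"dy":-0.001,"dz":0.0745,"spin":0,"gripper":0.075},{"dx":0.001,"dy":-0.001,"dz":0.0745,"spin":0,"gripper":0.06},{"dx":0.001,"dy":-0.001,"dz":0.0745,"spin":0,"gripper":0.035},{"dx":0.001,"dy":-0.001,"dz":0.0745,"spin":0,"gripper":0.03}]' 20; python3 -m jog '[{"dx":0,"dy":0,"dz":0,"spin":0,"gripper":0.03},{"dx":0,"dy":0,"dz":0,"spin":0,"gripper":0.03},{"dx":0,"dy":0,"dz":0,"spin":0,"gripper":0.03},{"dx":0,"dy":0,"dz":0,"spin":0,"gripper":0.03},{"dx":0,"dy":0,"dz":-0.02,"spin":0,"gripper":0.03},{"dx":0,"dy":0,"dz":-0.05,"spin":0,"gripper":0.03},{"dx":0,"dy":0,"dz":-0.09,"spin":0,"gripper":0.03},{"dx":0,"dy":0,"dz":-0.13,"spin":0,"gripper":0.03}]' 20
```

```text
time_s: 2.75
eef_pos: [0.4586, -0.4151, 0.0237]
tcp_rot: [0.001, 0.743, 0.669, 0.0]
ft_force: [-0.3, -0.5, 0.3]
opening: 0.0544
finger_force: 0.0
time_s: 3.55
eef_pos: [0.4579, -0.4144, 0.154]
tcp_rot: [-0.001, 0.743, 0.669, 0.0]
ft_force: [0.2, -1.6, -1.7]
opening: 0.0433
finger_force: 19.9
```

```bash
python3 -m jog '[{"dx":0.02,"dy":0.001,"dz":0,"spin":0,"gripper":0.03},{"dx":0.05,"dy":0.003,"dz":0,"spin":0,"gripper":0.03},{"dx":0.09,"dy":0.005,"dz":0,"spin":0,"gripper":0.03},{"dx":0.13,"dy":0.008,"dz":0,"spin":0,"gripper":0.03},{"dx":0.165,"dy":0.01,"dz":0,"spin":0,"gripper":0.03},{"dx":0.19,"dy":0.013,"dz":0,"spin":0,"gripper":0.03},{"dx":0.2,"dy":0.013,"dz":0,"spin":0,"gripper":0.03},{"dx":0.2,"dy":0.013,"dz":0,"spin":0,"gripper":0.03}]'; python3 - <<'E'
from h import *
c=snap('wrist','w5.png');s=env.read_state();print(s['eef_pos'],s['tcp_rot'],s['opening'])
print(proj(c,[.5005,-.1445,.018],True),proj(c,s['eef_pos'],True))
f=cv2.cvtColor(c['frame'],cv2.COLOR_RGB2BGR)
cv2.imwrite('pics/w5c.png',cv2.resize(f[60:260,180:460],(784,560),interpolation=cv2.INTER_CUBIC))
E
```

```text
time_s: 4.35
eef_pos: [0.492, -0.2158, 0.1525]
tcp_rot: [-0.0, 0.742, 0.67, -0.0]
ft_force: [0.2, -0.3, -1.6]
opening: 0.0435
finger_force: 19.9
[ 0.49175076 -0.21736437  0.15254988] [-2.09271377e-04  7.42971440e-01  6.69323053e-01 -2.15549368e-04] 0.04335277532216006
[318.1696106  123.24385086] [316.26834267 254.96620994]
```

View pics/w5c.png

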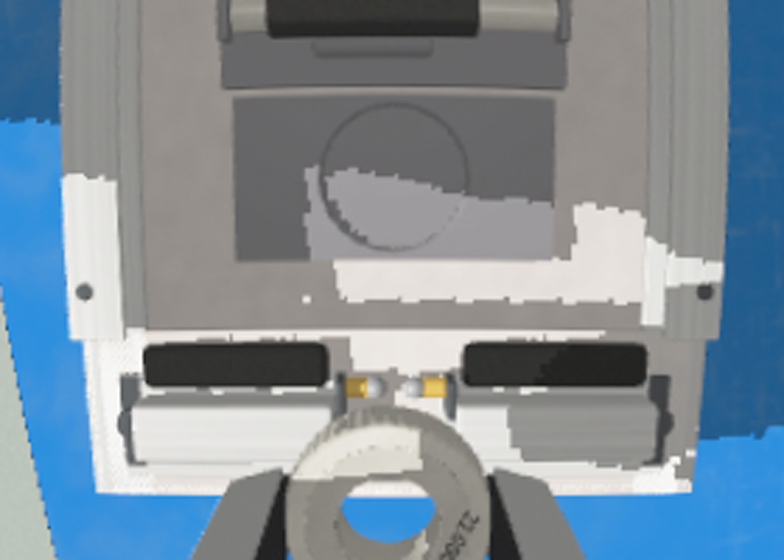

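w5c shows the nest square to the image. The recess circle's centre is at crop (394,176), wrist pixel (320.7,122.9). The gripped ring is at crop (388,500), behind the jamb, with the jamb's balls at (370,385) and (415,385).

```bash
python3 - <<'E'
from h import *
c=load('w5.npz');t=load('top0.npz')
q=lambda x,y:(180+(x+.5)/2.8-.5,60+(y+.5)/2.8-.5)
p=q(394,176.5)
Xc=onz(c,p,.018,True);print('recess',Xc,tri([ray(c,p,True),ray(t,(280,230))]))
X4=[onz(c,q(*k),.018,True) for k in [(233,97),(554,97),(555,261),(234,261)]];print(np.mean(X4,0),[np.linalg.norm(X4[i]-X4[i-1]).round(4) for i in range(4)])
e=X4[1]-X4[0]+X4[2]-X4[3];print('yaw',np.degrees(np.arctan2(e[1],e[0])))
s=env.read_state();print(s['eef_pos'],totool(np.array([np.cos(0),0,0])), 'jamb ball/seal', onz(c,q(393,345),.064,True))
# ring hole: blue mask
f=c['frame'];y0,x0=215,290;h=cv2.cvtColor(f[y0:275,x0:350],cv2.COLOR_RGB2HSV)
m=((h[...,0]>95)&(h[...,0]<125)&(h[...,1]>120)).astype(np.uint8)
cs,_=cv2.findContours(m,cv2.RETR_EXTERNAL,cv2.CHAIN_APPROX_NONE)
for k in cs:
    if cv2.contourArea(k)>50: print(np.array(cv2.boundingRect(k))+[x0,y0,0,0],cv2.contourArea(k))
cv2.imwrite('pics/ringhand.png',cv2.resize(cv2.cvtColor(f[190:290,250:390],cv2.COLOR_RGB2BGR),(784,560),interpolation=cv2.INTER_CUBIC))
E
```

```text
recess [ 0.50265487 -0.14420993  0.018     ] (array([ 0.50228506, -0.14352808,  0.00743373]), [np.float64(0.0008490488933422938), np.float64(0.0008490488933422175)])
[ 0.5027414  -0.14424561  0.018     ] [np.float64(0.057), np.float64(0.1096), np.float64(0.0571), np.float64(0.1115)]
yaw -5.833022351139344
[ 0.49175076 -0.21736437  0.15254988] [ 1.04013210e-01  9.94575735e-01 -6.00434364e-04] jamb ball/seal [ 0.49697026 -0.193288    0.064     ]
[302 238  33  16] 379.5
```

View pics/ringhand.png

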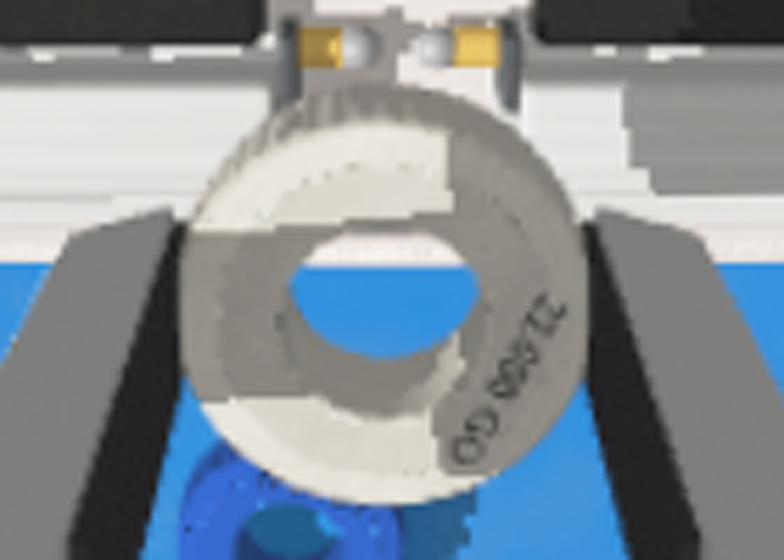

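The crop shows the white ring marked "22.008 GO", held level between the fingers, with its top-face centre at about crop (385,316). I compute its offset from the TCP and the remaining shift.

```bash
python3 - <<'E'
from h import *
c0=load('top0.npz');w0=load('wrist0.npz');c=load('w5.npz')
tc=w0['R']@np.array([.20759812,-.58923742,.22197749])+w0['t']
T=c['R'].T@(tc-c['t']);print('tcp at pic',T)
s=env.read_state()
for yy in (310,316,322):
    X=onz(c,(250+385.5/5.6-.5,190+(yy+.5)/5.6-.5),T[2]-.024+.016,True)
    print(yy,X,'ring-tcp tool',totool(X-T))
Xr=onz(c,(250+385.5/5.6-.5,190+316.5/5.6-.5),T[2]-.008,True)
R=np.array([.5027,-.1442,.018])
print('shift tool',totool(R-Xr),'tcp err vs now',s['eef_pos']-T)
E
```

```text
tcp at pic [ 0.49304673 -0.21658941  0.15271251]
310 [ 0.49325565 -0.2145039   0.14471251] ring-tcp tool [ 2.09625293e-03 -4.33734665e-06  7.99991987e-03]
316 [ 0.49318426 -0.21519635  0.14471251] ring-tcp tool [ 1.40012774e-03 -3.32372242e-06  7.99994722e-03]
322 [ 0.49311265 -0.21589084  0.14471251] ring-tcp tool [ 7.01958096e-04 -2.30599672e-06  7.99997464e-03]
shift tool [0.07160611 0.00215554 0.12670836] tcp err vs now [-0.00129598 -0.00077496 -0.00016263]
```

```bash
python3 -m jog '[{"dx":0.02,"dy":0.001,"dz":0,"spin":0,"gripper":0.03},{"dx":0.045,"dy":0.002,"dz":0,"spin":0,"gripper":0.03},{"dx":0.063,"dy":0.002,"dz":0.01,"spin":0,"gripper":0.03},{"dx":0.07,"dy":0.002,"dz":0.03,"spin":0,"gripper":0.03},{"dx":0.0715,"dy":0.002,"dz":0.055,"spin":0,"gripper":0.03},{"dx":0.0715,"dy":0.002,"dz":0.08,"spin":0,"gripper":0.03},{"dx":0.0715,"dy":0.002,"dz":0.09,"spin":0,"gripper":0.03},{"dx":0.0715,"dy":0.002,"dz":0.09,"spin":0,"gripper":0.03}]'; python3 -m jog '[{"dx":0,"dy":0,"dz":0,"spin":0,"gripper":0.03},{"dx":0,"dy":0,"dz":0,"spin":0,"gripper":0.03},{"dx":0,"dy":0,"dz":0,"spin":0,"gripper":0.03},{"dx":0,"dy":0,"dz":0,"spin":0,"gripper":0.03},{"dx":0,"dy":0,"dz":0,"spin":0,"gripper":0.03},{"dx":0,"dy":0,"dz":0,"spin":0,"gripper":0.03},{"dx":0,"dy":0,"dz":0,"spin":0,"gripper":0.03},{"dx":0,"dy":0,"dz":0,"spin":0,"gripper":0.03}]'; python3 - <<'E'
from h import *
c=snap('wrist','w6.png');s=env.read_state();print(s['eef_pos'],s['tcp_rot'],s['opening'])
w0=load('wrist0.npz');tc=w0['R']@np.array([.20759812,-.58923742,.22197749])+w0['t'];print(c['R'].T@(tc-c['t']))
f=cv2.cvtColor(c['frame'],cv2.COLOR_RGB2BGR)
cv2.imwrite('pics/w6c.png',cv2.resize(f[130:290,210:430],(770,560),interpolation=cv2.INTER_CUBIC))
E
```

```text
time_s: 5.2
eef_pos: [0.5007, -0.1471, 0.0618]
tcp_rot: [-0.001, 0.744, 0.669, -0.001]
ft_force: [0.3, 0.0, -1.3]
opening: 0.0436
finger_force: 19.9
time_s: 6.0
eef_pos: [0.5015, -0.1464, 0.0629]
tcp_rot: [-0.0, 0.743, 0.669, -0.0]
ft_force: [-0.6, -0.7, -1.3]
opening: 0.0437
finger_force: 19.9
[ 0.50146976 -0.14631739  0.06290518] [-7.88753145e-05  7.43109363e-01  6.69169985e-01 -1.63669913e-05] 0.04352071312798983
[ 0.50255048 -0.14706333  0.06314035]
```

View pics/w6c.png

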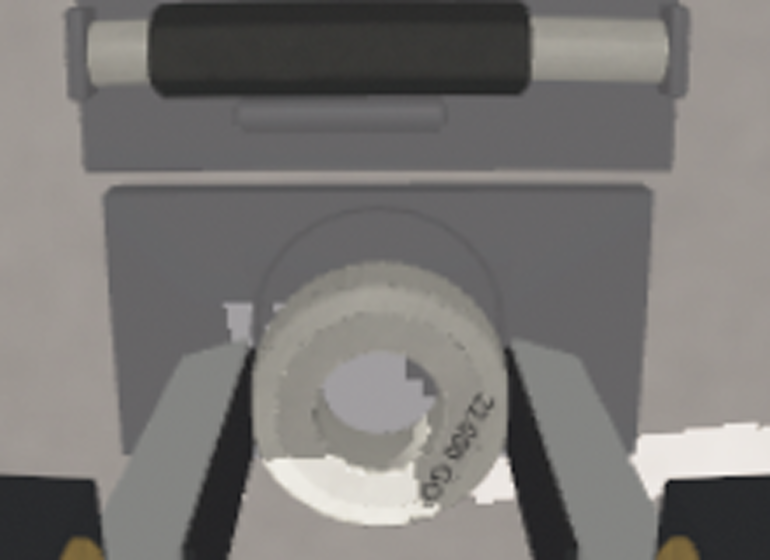

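w6c shows the ring laterally centred: ring at column 381, nest at 379, recess at 380. The recess's top arc is at crop (380,207), the nest's far edge at y=185, and the ring's top-face centre at about (381,406).

```bash
python3 - <<'E'
from h import *
c=load('w6.npz');T=np.array([.50255,-.14706,.06314]);X=lambda x,y,z:onz(c,(210+(x+.5)/3.5-.5,130+(y+.5)/3.5-.5),z,True)
tl=lambda P:totool(P-T)
print('ring',[tl(X(381,y,.0551)) for y in (404,409)])
print('arc top-24.5',tl(X(380,207,.018))[:2]-[.0245,0]);print('far-28.5',tl(X(380,186,.018))[:2]-[.0285,0])
print('near+28.5',tl(X(121,453,.018))[:2],tl(X(638,453,.018))[:2])
print('arc sides',tl(X(257,310,.018)),tl(X(503,310,.018)))
E
```

```text
ring [array([1.99118566e-03, 9.68050460e-05, 8.04014839e-03]), array([1.06188502e-03, 9.67096000e-05, 8.04007291e-03])]
arc top-24.5 [3.62876740e-03 1.53845073e-06]
far-28.5 [3.83466836e-03 3.48815044e-06]
near+28.5 [-0.02577297 -0.055815  ] [-0.02589757  0.05559361]
arc sides [ 0.00687402 -0.02488657  0.04514402] [0.00682654 0.02487987 0.04513709]
```

```bash
python3 -m jog '[{"dx":0.001,"dy":0,"dz":0.006,"spin":0,"gripper":0.03},{"dx":0.0018,"dy":0,"dz":0.012,"spin":0,"gripper":0.03},{"dx":0.0018,"dy":0,"dz":0.018,"spin":0,"gripper":0.03},{"dx":0.0018,"dy":0,"dz":0.0195,"spin":0,"gripper":0.03},{"dx":0.0018,"dy":0,"dz":0.0195,"spin":0,"gripper":0.03},{"dx":0.0018,"dy":0,"dz":0.0205,"spin":0,"gripper":0.03},{"dx":0.0018,"dy":0,"dz":0.0215,"spin":0,"gripper":0.03},{"dx":0.0018,"dy":0,"dz":0.0225,"spin":0,"gripper":0.03}]'
```

```text
time_s: 6.85
eef_pos: [0.5018, -0.1446, 0.0405]
tcp_rot: [0.0, 0.743, 0.669, 0.0]
ft_force: [0.1, -0.0, -2.0]
opening: 0.0433
finger_force: 19.9
```

```bash
python3 -m jog '[{"dx":0,"dy":0,"dz":0.0005,"spin":0,"gripper":0.03},{"dx":0,"dy":0,"dz":0.001,"spin":0,"gripper":0.03},{"dx":0,"dy":0,"dz":0.0013,"spin":0,"gripper":0.03},{"dx":0,"dy":0,"dz":0.0016,"spin":0,"gripper":0.03},{"dx":0,"dy":0,"dz":0.0019,"spin":0,"gripper":0.03},{"dx":0,"dy":0,"dz":0.0022,"spin":0,"gripper":0.03},{"dx":0,"dy":0,"dz":0.0025,"spin":0,"gripper":0.03},{"dx":0,"dy":0,"dz":0.0025,"spin":0,"gripper":0.03}]'
```

```text
time_s: 7.65
eef_pos: [0.5016, -0.1446, 0.0379]
tcp_rot: [-0.0, 0.743, 0.669, -0.0]
ft_force: [-0.7, 0.2, -1.1]
opening: 0.0434
finger_force: 19.9
```

```bash
python3 -m jog '[{"dx":0,"dy":0,"dz":0.0003,"spin":0,"gripper":0.03},{"dx":0,"dy":0,"dz":0.0005,"spin":0,"gripper":0.03},{"dx":0,"dy":0,"dz":0.0005,"spin":0,"gripper":0.03},{"dx":0,"dy":0,"dz":0.0005,"spin":0,"gripper":0.045},{"dx":0,"dy":0,"dz":0.0005,"spin":0,"gripper":0.055},{"dx":0,"dy":0,"dz":0.0005,"spin":0,"gripper":0.065},{"dx":0,"dy":0,"dz":0.0005,"spin":0,"gripper":0.07},{"dx":0,"dy":0,"dz":0.0005,"spin":0,"gripper":0.07}]' 5; python3 -m jog '[{"dx":0,"dy":0,"dz":0,"spin":0,"gripper":0.07},{"dx":0,"dy":0,"dz":-0.005,"spin":0,"gripper":0.07},{"dx":0,"dy":0,"dz":-0.02,"spin":0,"gripper":0.07},{"dx":0,"dy":0,"dz":-0.05,"spin":0,"gripper":0.07},{"dx":0,"dy":0,"dz":-0.09,"spin":0,"gripper":0.07},{"dx":0,"dy":0,"dz":-0.12,"spin":0,"gripper":0.07},{"dx":0,"dy":0,"dz":-0.13,"spin":0,"gripper":0.07},{"dx":0,"dy":0,"dz":-0.13,"spin":0,"gripper":0.07}]'
python3 - <<'E'
from h import *
c=snap('wrist','w7.png')
f=cv2.cvtColor(c['frame'],cv2.COLOR_RGB2BGR)
cv2.imwrite('pics/w7c.png',cv2.resize(f[0:290,180:460],(580,600),interpolation=cv2.INTER_CUBIC))
w0=load('wrist0.npz');tc=w0['R']@np.array([.20759812,-.58923742,.22197749])+w0['t'];print(c['R'].T@(tc-c['t']))
E
```

```text
time_s: 8.45
eef_pos: [0.5017, -0.1445, 0.0375]
tcp_rot: [-0.0, 0.743, 0.669, 0.0]
ft_force: [0.9, -0.7, -0.5]
opening: 0.0696
finger_force: 0.0
time_s: 9.25
eef_pos: [0.5024, -0.1448, 0.1694]
tcp_rot: [0.001, 0.743, 0.669, 0.001]
ft_force: [-0.4, -0.0, -1.4]
opening: 0.0699
finger_force: 0.0
[ 0.50342543 -0.14555344  0.16964121]
```

View pics/w7c.png

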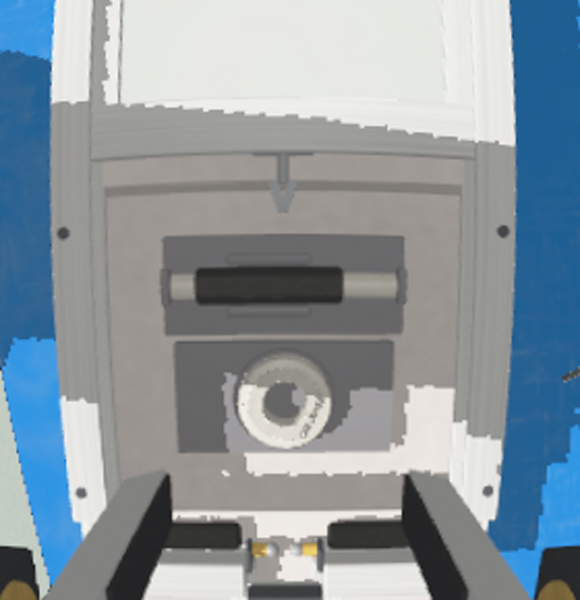

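w7c shows the ring seated in the recess, centred at (284,400), with the plug undisturbed in its cradle and the lid's arrow strike at (283,195). Release at z=0.0375 agrees with the floor height (0.0237+0.014). Next, close the fingers and find the handle.

```bash
python3 -m jog '[{"dx":0.02,"dy":0,"dz":0,"spin":0,"gripper":0},{"dx":0.05,"dy":0,"dz":0,"spin":0,"gripper":0},{"dx":0.085,"dy":0.002,"dz":0,"spin":0,"gripper":0},{"dx":0.12,"dy":0.004,"dz":0,"spin":0,"gripper":0},{"dx":0.15,"dy":0.006,"dz":0,"spin":0,"gripper":0},{"dx":0.16,"dy":0.008,"dz":0,"spin":0,"gripper":0},{"dx":0.165,"dy":0.008,"dz":0,"spin":0,"gripper":0},{"dx":0.165,"dy":0.008,"dz":0,"spin":0,"gripper":0}]' 10
python3 - <<'E'
from h import *
c=snap('wrist','w8.png');w0=load('wrist0.npz');tc=w0['R']@np.array([.20759812,-.58923742,.22197749])+w0['t'];T=c['R'].T@(tc-c['t']);print(T,env.read_state()['eef_pos'])
g=proj(c,[.5265,.1138,.092],True);print(g)
x0,y0,x1,y1=int(g[0])-80,max(int(g[1])-40,0),int(g[0])+80,int(g[1])+40
m=(c['frame'][y0:y1,x0:x1].max(2)<70).astype(np.uint8)
n,l,st,ce=cv2.connectedComponentsWithStats(m)
for i in range(1,n):
    if st[i,4]>60:
        a,b,w,h=st[i,:4];print(st[i]+[x0,y0,0,0,0])
        L=onz(c,(a+x0,b+h/2+y0),.092,True);Rr=onz(c,(a+w+x0,b+h/2+y0),.092,True);N=onz(c,(a+w/2+x0,b+y0),.092,True)
        print(L,Rr,np.linalg.norm(L-Rr),'far edge',N,totool(N-T),totool((L+Rr)/2-T))
E
```

```text
time_s: 10.1
eef_pos: [0.5265, 0.0184, 0.1667]
tcp_rot: [-0.0, 0.743, 0.669, -0.0]
ft_force: [-0.3, -0.3, -0.6]
opening: 0.0092
finger_force: 0.0
[0.52755277 0.01768422 0.16691791] [0.52652227 0.01779842 0.16686959]
[303.58126493  93.73002828]
[ 254   80  107   17 1479]
[0.48914102 0.12299576 0.092     ] [0.57031613 0.11374102 0.092     ] 0.08170097345435293 far edge [0.53057054 0.12408063 0.092     ] [ 0.10614372 -0.00810946  0.07489822] [ 0.1003746  -0.00834584  0.07490003]
```

```bash
python3 -m jog '[{"dx":0.03,"dy":-0.003,"dz":0,"spin":0,"gripper":0},{"dx":0.065,"dy":-0.006,"dz":0,"spin":0,"gripper":0},{"dx":0.1,"dy":-0.008,"dz":0,"spin":0,"gripper":0},{"dx":0.13,"dy":-0.008,"dz":0,"spin":0,"gripper":0},{"dx":0.138,"dy":-0.008,"dz":0.015,"spin":0,"gripper":0},{"dx":0.138,"dy":-0.008,"dz":0.04,"spin":0,"gripper":0},{"dx":0.138,"dy":-0.008,"dz":0.065,"spin":0,"gripper":0},{"dx":0.138,"dy":-0.008,"dz":0.076,"spin":0,"gripper":0}]'; python3 -m jog '[{"dx":-0.002,"dy":0,"dz":0,"spin":0,"gripper":0},{"dx":-0.005,"dy":0,"dz":0,"spin":0,"gripper":0},{"dx":-0.01,"dy":0,"dz":0,"spin":0,"gripper":0},{"dx":-0.015,"dy":0,"dz":0,"spin":0,"gripper":0},{"dx":-0.02,"dy":0,"dz":0,"spin":0,"gripper":0},{"dx":-0.025,"dy":0,"dz":0,"spin":0,"gripper":0},{"dx":-0.03,"dy":0,"dz":0,"spin":0,"gripper":0},{"dx":-0.035,"dy":0,"dz":0,"spin":0,"gripper":0}]'
```

```text
time_s: 10.95
eef_pos: [0.5324, 0.1548, 0.0889]
tcp_rot: [-0.001, 0.744, 0.669, -0.002]
ft_force: [-0.1, 0.2, 0.1]
opening: 0.0005
finger_force: 0.0
time_s: 11.75
eef_pos: [0.5298, 0.1217, 0.0916]
tcp_rot: [0.0, 0.743, 0.669, 0.0]
ft_force: [1.2, 1.0, 1.8]
opening: 0.0007
finger_force: 0.8
```

```bash
python3 - <<'E'
from h import *
c=load('w7.npz');k=600/290;k2=580/280
X=lambda x,y,z:onz(c,(180+(x+.5)/k2-.5,(y+.5)/k-.5),z,True)
a=X(220,157,.064);b=X(210,522,.068);d=X(283,212,.060);e=X(272,543,.060)
print(a,b,'gap',totool(a-b),'arrow tip-balls',totool(d-e))
h=load('w8.npz');print('lead in tool from handle far face',a)
s=env.read_state();print('pusher tcp',s['eef_pos'])
E
```

```text
[ 0.48840108 -0.02894418  0.064     ] [ 0.46459669 -0.18645798  0.068     ] gap [0.15913669 0.0072345  0.00405255] arrow tip-balls [1.50002095e-01 5.46368770e-03 4.91352085e-05]
lead in tool from handle far face [ 0.48840108 -0.02894418  0.064     ]
pusher tcp [0.52978432 0.12171504 0.0916006 ]
```

```bash
python3 -m jog '[{"dx":-0.008,"dy":0,"dz":0,"spin":0,"gripper":0},{"dx":-0.016,"dy":0,"dz":0,"spin":0,"gripper":0},{"dx":-0.025,"dy":0,"dz":0,"spin":0,"gripper":0},{"dx":-0.034,"dy":0,"dz":0,"spin":0,"gripper":0},{"dx":-0.043,"dy":0,"dz":0,"spin":0,"gripper":0},{"dx":-0.052,"dy":0,"dz":0,"spin":0,"gripper":0},{"dx":-0.061,"dy":0,"dz":0,"spin":0,"gripper":0},{"dx":-0.07,"dy":0,"dz":0,"spin":0,"gripper":0}]'; python3 -m jog '[{"dx":-0.008,"dy":0,"dz":0,"spin":0,"gripper":0},{"dx":-0.016,"dy":0,"dz":0,"spin":0,"gripper":0},{"dx":-0.024,"dy":0,"dz":0,"spin":0,"gripper":0},{"dx":-0.032,"dy":0,"dz":0,"spin":0,"gripper":0},{"dx":-0.038,"dy":0,"dz":0,"spin":0,"gripper":0},{"dx":-0.043,"dy":0,"dz":0,"spin":0,"gripper":0},{"dx":-0.047,"dy":0,"dz":0,"spin":0,"gripper":0},{"dx":-0.05,"dy":0,"dz":0,"spin":0,"gripper":0}]'
```

```text
time_s: 12.55
eef_pos: [0.5223, 0.0516, 0.0914]
tcp_rot: [-0.0, 0.743, 0.669, 0.0]
ft_force: [1.8, 2.7, 0.4]
opening: 0.0001
finger_force: 1.0
time_s: 13.35
eef_pos: [0.5171, 0.0024, 0.0914]
tcp_rot: [-0.0, 0.743, 0.669, -0.0]
ft_force: [1.4, 2.0, -0.1]
opening: 0.0004
finger_force: 0.7
```

```bash
python3 -m jog '[{"dx":-0.002,"dy":0,"dz":0,"spin":0,"gripper":0},{"dx":-0.004,"dy":0,"dz":0,"spin":0,"gripper":0},{"dx":-0.006,"dy":0,"dz":0,"spin":0,"gripper":0},{"dx":-0.008,"dy":0,"dz":0,"spin":0,"gripper":0},{"dx":-0.0095,"dy":0,"dz":0,"spin":0,"gripper":0},{"dx":-0.011,"dy":0,"dz":0,"spin":0,"gripper":0},{"dx":-0.0115,"dy":0,"dz":0,"spin":0,"gripper":0},{"dx":-0.012,"dy":0,"dz":0,"spin":0,"gripper":0}]'; python3 -m jog '[{"dx":-0.0005,"dy":0,"dz":0,"spin":0,"gripper":0},{"dx":-0.001,"dy":0,"dz":0,"spin":0,"gripper":0},{"dx":-0.0015,"dy":0,"dz":0,"spin":0,"gripper":0},{"dx":-0.002,"dy":0,"dz":0,"spin":0,"gripper":0},{"dx":-0.0025,"dy":0,"dz":0,"spin":0,"gripper":0},{"dx":-0.003,"dy":0,"dz":0,"spin":0,"gripper":0},{"dx":-0.0035,"dy":0,"dz":0,"spin":0,"gripper":0},{"dx":-0.004,"dy":0,"dz":0,"spin":0,"gripper":0}]'
```

```text
time_s: 14.15
eef_pos: [0.5159, -0.0093, 0.0914]
tcp_rot: [-0.0, 0.743, 0.669, -0.0]
ft_force: [-0.0, 2.1, -1.2]
opening: 0.0006
finger_force: 0.6
time_s: 14.95
eef_pos: [0.5155, -0.0133, 0.0914]
tcp_rot: [-0.0, 0.743, 0.669, -0.0]
ft_force: [1.8, 1.4, -0.4]
opening: 0.0003
finger_force: 0.6
```

```bash
python3 -m jog '[{"dx":-0.0005,"dy":0,"dz":0,"spin":0,"gripper":0},{"dx":-0.001,"dy":0,"dz":0,"spin":0,"gripper":0},{"dx":-0.0015,"dy":0,"dz":0,"spin":0,"gripper":0},{"dx":-0.002,"dy":0,"dz":0,"spin":0,"gripper":0},{"dx":-0.0025,"dy":0,"dz":0,"spin":0,"gripper":0},{"dx":-0.003,"dy":0,"dz":0,"spin":0,"gripper":0},{"dx":-0.003,"dy":0,"dz":0,"spin":0,"gripper":0},{"dx":-0.003,"dy":0,"dz":0,"spin":0,"gripper":0}]'
```

```text
time_s: 15.75
eef_pos: [0.5151, -0.0163, 0.0914]
tcp_rot: [-0.0, 0.743, 0.669, -0.0]
ft_force: [0.7, 0.2, -0.8]
opening: 0.0007
finger_force: 0.2
```

```bash
python3 -m jog '[{"dx":-0.0004,"dy":0,"dz":0,"spin":0,"gripper":0},{"dx":-0.0008,"dy":0,"dz":0,"spin":0,"gripper":0},{"dx":-0.0012,"dy":0,"dz":0,"spin":0,"gripper":0},{"dx":-0.0016,"dy":0,"dz":0,"spin":0,"gripper":0},{"dx":-0.002,"dy":0,"dz":0,"spin":0,"gripper":0},{"dx":-0.002,"dy":0,"dz":0,"spin":0,"gripper":0},{"dx":-0.002,"dy":0,"dz":0,"spin":0,"gripper":0},{"dx":-0.002,"dy":0,"dz":0,"spin":0,"gripper":0}]'
```

```text
time_s: 16.55
eef_pos: [0.5149, -0.0183, 0.0914]
tcp_rot: [-0.0, 0.743, 0.669, -0.0]
ft_force: [-0.5, -0.1, 1.0]
opening: 0.0005
finger_force: 0.2
```

```bash
python3 -m jog '[{"dx":-0.0004,"dy":0,"dz":0,"spin":0,"gripper":0},{"dx":-0.0008,"dy":0,"dz":0,"spin":0,"gripper":0},{"dx":-0.0012,"dy":0,"dz":0,"spin":0,"gripper":0},{"dx":-0.0016,"dy":0,"dz":0,"spin":0,"gripper":0},{"dx":-0.002,"dy":0,"dz":0,"spin":0,"gripper":0},{"dx":-0.0024,"dy":0,"dz":0,"spin":0,"gripper":0},{"dx":-0.0027,"dy":0,"dz":0,"spin":0,"gripper":0},{"dx":-0.003,"dy":0,"dz":0,"spin":0,"gripper":0}]'
```

```text
time_s: 17.35
eef_pos: [0.5147, -0.0206, 0.0914]
tcp_rot: [-0.0, 0.743, 0.669, 0.0]
ft_force: [-0.0, 6.8, -0.6]
opening: 0.0005
finger_force: 3.2
```

```bash
python3 -m jog '[{"dx":-0.0003,"dy":0,"dz":0,"spin":0,"gripper":0},{"dx":-0.0006,"dy":0,"dz":0,"spin":0,"gripper":0},{"dx":-0.0009,"dy":0,"dz":0,"spin":0,"gripper":0},{"dx":-0.0012,"dy":0,"dz":0,"spin":0,"gripper":0},{"dx":-0.0015,"dy":0,"dz":0,"spin":0,"gripper":0},{"dx":-0.0018,"dy":0,"dz":0,"spin":0,"gripper":0},{"dx":-0.002,"dy":0,"dz":0,"spin":0,"gripper":0},{"dx":-0.002,"dy":0,"dz":0,"spin":0,"gripper":0}]'
```

```text
time_s: 18.15
eef_pos: [0.5145, -0.0224, 0.0915]
tcp_rot: [-0.0, 0.743, 0.669, 0.0]
ft_force: [0.1, 7.3, -0.7]
opening: 0.0005
finger_force: 3.7
```

```bash
python3 -m jog '[{"dx":-0.0003,"dy":0,"dz":0,"spin":0,"gripper":0},{"dx":-0.0006,"dy":0,"dz":0,"spin":0,"gripper":0},{"dx":-0.0009,"dy":0,"dz":0,"spin":0,"gripper":0},{"dx":-0.0012,"dy":0,"dz":0,"spin":0,"gripper":0},{"dx":-0.0015,"dy":0,"dz":0,"spin":0,"gripper":0},{"dx":-0.0018,"dy":0,"dz":0,"spin":0,"gripper":0},{"dx":-0.002,"dy":0,"dz":0,"spin":0,"gripper":0},{"dx":-0.002,"dy":0,"dz":0,"spin":0,"gripper":0}]'
```

```text
time_s: 18.95
eef_pos: [0.5143, -0.0241, 0.0914]
tcp_rot: [-0.0, 0.743, 0.669, 0.0]
ft_force: [0.3, 8.2, -1.1]
opening: 0.0005
finger_force: 4.3
```

```bash
python3 -m jog '[{"dx":-0.0003,"dy":0,"dz":0,"spin":0,"gripper":0},{"dx":-0.0006,"dy":0,"dz":0,"spin":0,"gripper":0},{"dx":-0.0009,"dy":0,"dz":0,"spin":0,"gripper":0},{"dx":-0.0012,"dy":0,"dz":0,"spin":0,"gripper":0},{"dx":-0.0015,"dy":0,"dz":0,"spin":0,"gripper":0},{"dx":-0.0018,"dy":0,"dz":0,"spin":0,"gripper":0},{"dx":-0.002,"dy":0,"dz":0,"spin":0,"gripper":0},{"dx":-0.002,"dy":0,"dz":0,"spin":0,"gripper":0}]'
```

```text
time_s: 19.75
eef_pos: [0.5141, -0.0259, 0.0915]
tcp_rot: [-0.0, 0.743, 0.67, 0.001]
ft_force: [0.1, 9.6, -0.6]
opening: 0.0004
finger_force: 4.9
```

```bash
python3 -m jog '[{"dx":-0.0003,"dy":0,"dz":0,"spin":0,"gripper":0},{"dx":-0.0006,"dy":0,"dz":0,"spin":0,"gripper":0},{"dx":-0.0009,"dy":0,"dz":0,"spin":0,"gripper":0},{"dx":-0.0012,"dy":0,"dz":0,"spin":0,"gripper":0},{"dx":-0.0015,"dy":0,"dz":0,"spin":0,"gripper":0},{"dx":-0.0018,"dy":0,"dz":0,"spin":0,"gripper":0},{"dx":-0.002,"dy":0,"dz":0,"spin":0,"gripper":0},{"dx":-0.002,"dy":0,"dz":0,"spin":0,"gripper":0}]'
```

```text
time_s: 20.55
eef_pos: [0.5139, -0.0278, 0.0914]
tcp_rot: [-0.0, 0.743, 0.67, 0.001]
ft_force: [1.1, 10.3, -1.5]
opening: 0.0005
finger_force: 5.4
```

```bash
python3 -m jog '[{"dx":-0.0002,"dy":0,"dz":0,"spin":0,"gripper":0},{"dx":-0.0004,"dy":0,"dz":0,"spin":0,"gripper":0},{"dx":-0.0006,"dy":0,"dz":0,"spin":0,"gripper":0},{"dx":-0.0008,"dy":0,"dz":0,"spin":0,"gripper":0},{"dx":-0.001,"dy":0,"dz":0,"spin":0,"gripper":0},{"dx":-0.0012,"dy":0,"dz":0,"spin":0,"gripper":0},{"dx":-0.0014,"dy":0,"dz":0,"spin":0,"gripper":0},{"dx":-0.0015,"dy":0,"dz":0,"spin":0,"gripper":0}]'
```

```text
time_s: 21.35
eef_pos: [0.5138, -0.0297, 0.0915]
tcp_rot: [-0.0, 0.743, 0.669, 0.0]
ft_force: [0.5, 8.0, -1.2]
opening: 0.0004
finger_force: 4.0
```

```bash
python3 -m jog '[{"dx":-0.0002,"dy":0,"dz":0,"spin":0,"gripper":0},{"dx":-0.0004,"dy":0,"dz":0,"spin":0,"gripper":0},{"dx":-0.0006,"dy":0,"dz":0,"spin":0,"gripper":0},{"dx":-0.0008,"dy":0,"dz":0,"spin":0,"gripper":0},{"dx":-0.001,"dy":0,"dz":0,"spin":0,"gripper":0},{"dx":-0.001,"dy":0,"dz":0,"spin":0,"gripper":0},{"dx":-0.001,"dy":0,"dz":0,"spin":0,"gripper":0},{"dx":-0.001,"dy":0,"dz":0,"spin":0,"gripper":0}]'
```

```text
time_s: 22.15
eef_pos: [0.5136, -0.0312, 0.0914]
tcp_rot: [-0.0, 0.743, 0.669, 0.0]
ft_force: [0.4, 5.3, -1.0]
opening: 0.0006
finger_force: 2.6
```

```bash
python3 -m jog '[{"dx":-0.0002,"dy":0,"dz":0,"spin":0,"gripper":0},{"dx":-0.0004,"dy":0,"dz":0,"spin":0,"gripper":0},{"dx":-0.0006,"dy":0,"dz":0,"spin":0,"gripper":0},{"dx":-0.0008,"dy":0,"dz":0,"spin":0,"gripper":0},{"dx":-0.001,"dy":0,"dz":0,"spin":0,"gripper":0},{"dx":-0.001,"dy":0,"dz":0,"spin":0,"gripper":0},{"dx":-0.001,"dy":0,"dz":0,"spin":0,"gripper":0},{"dx":-0.001,"dy":0,"dz":0,"spin":0,"gripper":0}]'
```

```text
time_s: 22.95
eef_pos: [0.5135, -0.0327, 0.0914]
tcp_rot: [-0.0, 0.743, 0.669, 0.0]
ft_force: [0.2, 3.1, -0.5]
opening: 0.0007
finger_force: 2.0
```

```bash
python3 -m jog '[{"dx":-0.0002,"dy":0,"dz":0,"spin":0,"gripper":0},{"dx":-0.0004,"dy":0,"dz":0,"spin":0,"gripper":0},{"dx":-0.0006,"dy":0,"dz":0,"spin":0,"gripper":0},{"dx":-0.0008,"dy":0,"dz":0,"spin":0,"gripper":0},{"dx":-0.0008,"dy":0,"dz":0,"spin":0,"gripper":0},{"dx":-0.0008,"dy":0,"dz":0,"spin":0,"gripper":0},{"dx":-0.0008,"dy":0,"dz":0,"spin":0,"gripper":0},{"dx":-0.0008,"dy":0,"dz":0,"spin":0,"gripper":0}]'
```

```text
time_s: 23.75
eef_pos: [0.5134, -0.0332, 0.0914]
tcp_rot: [-0.0, 0.743, 0.669, 0.0]
ft_force: [0.9, 5.6, -0.3]
opening: 0.0006
finger_force: 2.9
```

```bash
python3 -m jog '[{"dx":-0.0002,"dy":0,"dz":0,"spin":0,"gripper":0},{"dx":-0.0004,"dy":0,"dz":0,"spin":0,"gripper":0},{"dx":-0.0005,"dy":0,"dz":0,"spin":0,"gripper":0},{"dx":-0.0006,"dy":0,"dz":0,"spin":0,"gripper":0},{"dx":-0.0006,"dy":0,"dz":0,"spin":0,"gripper":0},{"dx":-0.0006,"dy":0,"dz":0,"spin":0,"gripper":0},{"dx":-0.0006,"dy":0,"dz":0,"spin":0,"gripper":0},{"dx":-0.0006,"dy":0,"dz":0,"spin":0,"gripper":0}]'
```

```text
time_s: 24.55
eef_pos: [0.5134, -0.0335, 0.0915]
tcp_rot: [-0.0, 0.743, 0.669, 0.0]
ft_force: [0.9, 8.6, -0.9]
opening: 0.0004
finger_force: 3.8
```

```bash
python3 -m jog '[{"dx":-0.0002,"dy":0,"dz":0,"spin":0,"gripper":0},{"dx":-0.0004,"dy":0,"dz":0,"spin":0,"gripper":0},{"dx":-0.0005,"dy":0,"dz":0,"spin":0,"gripper":0},{"dx":-0.0006,"dy":0,"dz":0,"spin":0,"gripper":0},{"dx":-0.0006,"dy":0,"dz":0,"spin":0,"gripper":0},{"dx":-0.0006,"dy":0,"dz":0,"spin":0,"gripper":0},{"dx":-0.0006,"dy":0,"dz":0,"spin":0,"gripper":0},{"dx":-0.0006,"dy":0,"dz":0,"spin":0,"gripper":0}]'
```

```text
time_s: 25.35
eef_pos: [0.5133, -0.034, 0.0915]
tcp_rot: [-0.0, 0.743, 0.669, 0.0]
ft_force: [1.0, 7.4, -0.9]
opening: 0.0005
finger_force: 4.1
```

```bash
python3 -m jog '[{"dx":-0.0002,"dy":0,"dz":0,"spin":0,"gripper":0},{"dx":-0.0004,"dy":0,"dz":0,"spin":0,"gripper":0},{"dx":-0.0005,"dy":0,"dz":0,"spin":0,"gripper":0},{"dx":-0.0006,"dy":0,"dz":0,"spin":0,"gripper":0},{"dx":-0.0006,"dy":0,"dz":0,"spin":0,"gripper":0},{"dx":-0.0006,"dy":0,"dz":0,"spin":0,"gripper":0},{"dx":-0.0006,"dy":0,"dz":0,"spin":0,"gripper":0},{"dx":-0.0006,"dy":0,"dz":0,"spin":0,"gripper":0}]'
```

```text
time_s: 26.15
eef_pos: [0.5133, -0.0345, 0.0914]
tcp_rot: [-0.0, 0.743, 0.669, 0.0]
ft_force: [1.4, 9.6, -1.4]
opening: 0.0002
finger_force: 4.4
```

```bash
python3 -m jog '[{"dx":-0.0002,"dy":0,"dz":0,"spin":0,"gripper":0},{"dx":-0.0004,"dy":0,"dz":0,"spin":0,"gripper":0},{"dx":-0.0005,"dy":0,"dz":0,"spin":0,"gripper":0},{"dx":-0.0006,"dy":0,"dz":0,"spin":0,"gripper":0},{"dx":-0.0006,"dy":0,"dz":0,"spin":0,"gripper":0},{"dx":-0.0006,"dy":0,"dz":0,"spin":0,"gripper":0},{"dx":-0.0006,"dy":0,"dz":0,"spin":0,"gripper":0},{"dx":-0.0006,"dy":0,"dz":0,"spin":0,"gripper":0}]'
```

```text
time_s: 26.95
eef_pos: [0.5132, -0.0348, 0.0915]
tcp_rot: [-0.0, 0.743, 0.669, 0.001]
ft_force: [1.8, 10.2, -1.7]
opening: 0.0004
finger_force: 5.1
```

```bash
python3 -m jog '[{"dx":-0.0002,"dy":0,"dz":0,"spin":0,"gripper":0},{"dx":-0.0004,"dy":0,"dz":0,"spin":0,"gripper":0},{"dx":-0.0005,"dy":0,"dz":0,"spin":0,"gripper":0},{"dx":-0.0006,"dy":0,"dz":0,"spin":0,"gripper":0},{"dx":-0.0006,"dy":0,"dz":0,"spin":0,"gripper":0},{"dx":-0.0006,"dy":0,"dz":0,"spin":0,"gripper":0},{"dx":-0.0006,"dy":0,"dz":0,"spin":0,"gripper":0},{"dx":-0.0006,"dy":0,"dz":0,"spin":0,"gripper":0}]'
```

```text
time_s: 27.75
eef_pos: [0.5132, -0.0349, 0.0915]
tcp_rot: [-0.001, 0.743, 0.67, 0.001]
ft_force: [1.6, 13.0, -2.5]
opening: 0.0005
finger_force: 6.6
```

```bash
python3 -m jog '[{"dx":0.001,"dy":0,"dz":0,"spin":0,"gripper":0},{"dx":0.002,"dy":0,"dz":0,"spin":0,"gripper":0},{"dx":0.003,"dy":0,"dz":0,"spin":0,"gripper":0},{"dx":0.005,"dy":0,"dz":0,"spin":0,"gripper":0},{"dx":0.01,"dy":0,"dz":0,"spin":0,"gripper":0},{"dx":0.015,"dy":0,"dz":0,"spin":0,"gripper":0},{"dx":0.015,"dy":0,"dz":0,"spin":0,"gripper":0},{"dx":0.015,"dy":0,"dz":0,"spin":0,"gripper":0}]'; python3 - <<'E'
from h import *
c=snap('wrist','w9.png');s=env.read_state();print(s['eef_pos'],s['ft_force'])
w0=load('wrist0.npz');tc=w0['R']@np.array([.20759812,-.58923742,.22197749])+w0['t'];T=c['R'].T@(tc-c['t'])
t=snap('top','top9.png')
g=proj(t,[.515,-.045,.092]);print(g)
E
```

```text
time_s: 28.55
eef_pos: [0.5146, -0.0215, 0.0914]
tcp_rot: [0.0, 0.743, 0.669, -0.0]
ft_force: [-0.4, -0.3, -0.3]
opening: 0.0007
finger_force: 0.0
[ 0.51458071 -0.0216304   0.09141466] [-0.6779344   1.20152897  0.80126024]
[234.90375659 218.74138502]
```

```bash
python3 -m jog '[{"dx":-0.003,"dy":0,"dz":0,"spin":0,"gripper":0},{"dx":-0.006,"dy":0,"dz":0,"spin":0,"gripper":0},{"dx":-0.0075,"dy":0,"dz":0,"spin":0,"gripper":0},{"dx":-0.009,"dy":0,"dz":0,"spin":0,"gripper":0},{"dx":-0.01,"dy":0,"dz":0,"spin":0,"gripper":0},{"dx":-0.0107,"dy":0,"dz":0,"spin":0,"gripper":0},{"dx":-0.0107,"dy":0,"dz":0,"spin":0,"gripper":0},{"dx":-0.0107,"dy":0,"dz":0,"spin":0,"gripper":0}]'; python3 -m jog '[{"dx":-0.0003,"dy":0,"dz":0,"spin":0,"gripper":0},{"dx":-0.0006,"dy":0,"dz":0,"spin":0,"gripper":0},{"dx":-0.0009,"dy":0,"dz":0,"spin":0,"gripper":0},{"dx":-0.0012,"dy":0,"dz":0,"spin":0,"gripper":0},{"dx":-0.0012,"dy":0,"dz":0,"spin":0,"gripper":0},{"dx":-0.0012,"dy":0,"dz":0,"spin":0,"gripper":0},{"dx":-0.0012,"dy":0,"dz":0,"spin":0,"gripper":0},{"dx":-0.0012,"dy":0,"dz":0,"spin":0,"gripper":0}]'
```

```text
time_s: 29.45
eef_pos: [0.5135, -0.0321, 0.0914]
tcp_rot: [-0.0, 0.743, 0.669, -0.0]
ft_force: [-0.6, -0.8, 1.0]
opening: 0.0006
finger_force: 0.0
time_s: 30.25
eef_pos: [0.5134, -0.0331, 0.0914]
tcp_rot: [-0.0, 0.743, 0.669, 0.0]
ft_force: [-1.0, 3.4, -0.1]
opening: 0.0002
finger_force: 2.2
```

The lid stayed put after release: contact is at -0.033, about 1.7 mm short of bottomed, so the catch is holding it. Retreat and hand in.

```bash
python3 -m jog '[{"dx":0.002,"dy":0,"dz":0,"spin":0,"gripper":0},{"dx":0.005,"dy":0,"dz":0,"spin":0,"gripper":0},{"dx":0.012,"dy":0,"dz":0,"spin":0,"gripper":0},{"dx":0.02,"dy":0,"dz":0,"spin":0,"gripper":0},{"dx":0.025,"dy":0,"dz":-0.01,"spin":0,"gripper":0},{"dx":0.025,"dy":0,"dz":-0.04,"spin":0,"gripper":0},{"dx":0.025,"dy":0,"dz":-0.07,"spin":0,"gripper":0},{"dx":0.025,"dy":0,"dz":-0.09,"spin":0,"gripper":0}]'; python3 -m jog '[{"dx":0,"dy":0,"dz":0,"spin":0,"gripper":0},{"dx":0,"dy":0,"dz":0,"spin":0,"gripper":0},{"dx":0,"dy":0,"dz":0,"spin":0,"gripper":0},{"dx":0,"dy":0,"dz":0,"spin":0,"gripper":0},{"dx":0,"dy":0,"dz":0,"spin":0,"gripper":0},{"dx":0,"dy":0,"dz":0,"spin":0,"gripper":0},{"dx":0,"dy":0,"dz":0,"spin":0,"gripper":0},{"dx":0,"dy":0,"dz":0,"spin":0,"gripper":0}]' && python3 -c "
from cell import job
print(job.sign_off())"
```

```text
time_s: 31.05
eef_pos: [0.5165, -0.0078, 0.184]
tcp_rot: [0.001, 0.743, 0.669, 0.001]
ft_force: [-0.1, -0.2, -0.6]
opening: 0.0001
finger_force: 0.0
time_s: 31.85
eef_pos: [0.516, -0.0085, 0.1814]
tcp_rot: [-0.0, 0.743, 0.669, -0.0]
ft_force: [-0.4, -0.5, 0.7]
opening: 0.0005
finger_force: 0.0
the job is handed in; nothing more can be done
None
```

The ring gauge is flat in its recess and the lid is shut and held by its catch, which I checked by touching the handle again after letting go; the job was handed in at about 32 s, but sign-off returned no verdict.

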